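Hold a stoneware jar's lid down on its seal while the clamp lever is closed

ROBOT

A 6-joint arm with a two-finger parallel gripper is mounted at the origin on a cart in front of the work surface, level with it; the furniture and walls round the work are solid. World frame = base frame: x ahead of the robot, y to its left, z up, the work surface at z = 0. Lengths are in m, angles in rad, forces in N, time in s.
With the tool pointing down it reaches from about 0.3 to 0.775 m from the base axis. Payload 14.6 kg.
Tool frame: the origin (TCP) lies at the very end of the fingers, on their centre line; the grasp point (between the pads) lies 19 mm behind it (ctrl.grasp_offset is the distance from the TCP to the grasp point, in m); z points along the fingers, y is the line along which they close (so a half turn about z gives the same grasp; the last joint's range is limited). The gripper opens to 94 mm and grips with 3 to 60 N. Pads are 16 mm wide; open, the fingers measure 119 mm over their backs; the gripper's body (75 mm by 177 mm) begins 78 mm behind the grasp point.
Start: joints at [1.13, 0.3, 1.521, -0, 1.321, -0.067], TCP at [0.201, 0.512, 0.205] pointing down, gripper open.
Joint ranges: [-3.03, 3.03], [-0.79, 2.21], [0.23, 2.52], [-1.04, 4.18], [0, 3.07], [-2.55, 2.55]. Speed limits (rad/s): [2.22, 2.22, 2.57, 3.14, 3.14, 3.14].

INTERFACE

Orientations are given as [roll, pitch, yaw] about the fixed x, y, z axes, in that order (R = Rz(yaw) Ry(pitch) Rx(roll)).
In Python, from station import ctrl gives the robot as it stands.
- The arm moves only by the tool step_arm, never from a script. Its argument "plan" is a list that holds one entry, the list of rows, each a list of 6 numbers: the shift along the tool's x, y, z in units of 30 mm (1.0 is 30 mm), then the turn, a rotation vector about the tool's x, y, z in units of 6 degrees (1.0 is 6 degrees). In form: [[[dx, dy, dz, wx, wy, wz], ...]]. A call has 1 to 8 rows; each row is the pose to reach, as a shift and turn from the pose commanded when the call began, along the tool's axes at that moment; what a row does not reach only later rows make up. A row lasts 1/12 s, in which the tool goes at most 41.7 mm and 7.16 degrees, less where a joint would pass 70% of its speed; a pose out of reach is approached as far as the arm can. A call with a gripper value outside its range is refused whole. "grip" is the opening, from 0 (shut) to 1 (fully open), set as the call begins (left out, the last holds). The fingers move at their own pace and stop on an object; "squeeze" is the grip in N (left out, the last holds). Time passes only in rows, so rows that repeat a pose let the fingers close. It gives the time, the measured TCP pose, the force, the opening and the grip force at its end, in the units of the state.
- ctrl.get_obs(): the state, without advancing time (a new reading comes with each control period).
- ctrl.camera(name): name is "scene" or "top"; returns the picture (384x512x3 uint8, red, green, blue); there is no depth.
- ctrl.camera_model(name): a dict with "intrinsics" (3x3 intrinsics, pixels), "k1" (the pictures are not rectified: a ray, as slopes to the right and down, at radius r is drawn at 1 + k1 r^2 times it, then the intrinsics apply), "R" (3x3) and "t" (3): a world point X has camera coordinates R X + t. Camera axes: x right, y down, z forward; pixel columns grow to the right and rows downward; lengths in m; the calibration is good to about 2 mm. A picture is of the moment at which its call begins. camera_model takes no time and is no camera call.
- ctrl.hand_in(): hands the job in; it is judged then, once.
Trained networks look in the newest picture that a camera, given by its name, has taken for a name from the list of things; names that differ only in an ending like _2 or _b are one class to them, and where a whole thing is asked for, a point or a joint stands for the part that bears it (a point fixed in the world has none). Each returns a list of dicts, best first, with "confidence" (0 to 1); they miss things now and then, are a little off and sometimes report something else, mostly with a low value. They report only what shows in the picture. A call takes as long as a camera call. They do not tell look-alikes from the thing itself.
- ctrl.masks_of(query, camera): "pixels" (384x512 bool, what is visible of it) and "at" ([column, row] in pixels, amid what is visible of it).
- ctrl.place_of(query, camera): "at" ([column, row] in pixels: a listed point, or the origin of a listed thing).
The state is a dict: "time_s": time; "qpos": joint angles; "joint_vel": joint speeds; "tau": joint torques, N m; "ee_pos": TCP position; "eef_rot": TCP orientation; "force": force on the tool from outside, world axes, zero at the start; "moment": the same for the moment, N m; "grip_width": finger opening in m; "grip_force": force on a finger pad.
Only numpy, scipy, OpenCV 4.12 (cv2) and the standard library are available. Lean on these libraries where they do the work, as an engineer would, in place of code of your own. Each camera call takes 0.05 s, during which the arm holds its last target. There are 200 camera calls.

TASK

Turn the small stoneware jar, standing on its chopping board, so that the lever of its clamping ring points straight towards the board's right-hand short edge, where I stand. Then take the knobbed lid, seat it squarely in the jar's mouth, and press it down on the rubber seal with a steady push of about 13 N (9 to 17 N, and never above 25 N, or the rim may chip) so that I can close the clamp. Finish while still pressing: keep holding the lid down, do not let go, and leave the mug and the salt shaker where they stand.

Things in the scene. Friction and masses are not known exactly. Their poses are not given: they have to be found in the camera images.
- board: Oak chopping board, 240 x 340 x 22 mm, lying fixed on the worktop. Origin: centre of its underside (top face at z = 22 mm). x runs along its short side, away from the robot; y along its long side, to the robot's left. Its right-hand short edge is the one at y = -170 mm
- board_right (a point): Middle of the board's right-hand short edge, on its top face; its axes are the board's. The helper stands beyond it
- jar: Round glazed white stoneware jar, loose, about 0.4 kg, standing open on the board, 80 mm tall. Body 62 mm across from z = 3 to 54 mm (grip here), then a shoulder and a neck 53 mm across with a steel clamping ring round it at z = 61 to 70 mm, 58 mm across. Stoneware rim 55 mm across at z = 74 mm. Origin: centre of its underside; z up, x towards the ring's lever
- jar_lever (a point): On the ring's flat open steel lever, 58 mm from the jar's axis along the jar's +x and 58 mm above its underside. The lever is 14 mm wide and stands out to 66 mm from the axis; it points from the jar's axis to this point
- jar_mouth (a point): Centre of the mouth, at the top of the unloaded black rubber seal that lies on the rim, 80 mm above the jar's underside; jar's axes. Mouth 43 to 46 mm wide inside. The seal is springy: it sinks evenly, 1 mm for each 3.5 N, by at most 6 mm
- lid: Round glazed white stoneware lid, loose, 0.09 kg, lying knob up on the board. Below, a plug 39 mm across and 12 mm deep (bevelled foot) that enters the mouth; then a flange 55 mm across, z = 12 to 18 mm, that lands on the seal; on top a straight knob 30 mm across, z = 18.5 to 44 mm. Origin: centre of the plug's underside, z up; seated without push it is 12 mm below jar_mouth
- mug_a: Mug, black above and white below, 78 x 112 x 92 mm, loose, left of the board; a bystander. Origin: centre of its underside
- salt_shaker: Salt shaker, 44 mm across, 90 mm tall, loose, left of the board; a bystander. Origin: centre of its underside
Mind the look-alikes: they are no part of the job. What is shaped like the lid but red is not meant.

How it is judged:
On the way, in this order (a step that is already met when the one before it is completed fails the run):
1. the jar stands on the board with its lever towards the right-hand short edge (within 0.25 rad), the lid not yet on it (angle between the x axis of jar and the y axis of board, either way round below 0.25 rad and x of board_right in the frame of jar above 0 m and z of jar in the frame of board below 0.026 m and angle between jar's own z axis and vertical below 0.06 rad and horizontal distance between lid and jar above 0.05 m), for 0.2 s.
2. the lid sits in the mouth, on the seal (horizontal distance between lid and jar_mouth below 0.005 m and z of lid in the frame of jar_mouth below -0.01 m and angle between the z axis of lid and the z axis of jar, either way round below 0.08 rad), for 0.2 s.
At the end, for the whole second after the job is handed in: Jar upright on the board, lever within 0.25 rad of the direction of the board's right-hand short edge; lid in its mouth, centred within 5 mm, level within 0.08 rad; fingers still on it, pressing it on the seal with 9 to 17 N through the last second; mug and salt shaker within 30 mm of their places (angle between the x axis of jar and the y axis of board, either way round below 0.25 rad and x of board_right in the frame of jar above 0 m and z of jar in the frame of board between 0.018 and 0.026 m and angle between jar's own z axis and vertical below 0.06 rad and horizontal distance between lid and jar_mouth below 0.005 m and z of lid in the frame of jar_mouth below -0.0125 m and angle between the z axis of lid and the z axis of jar, either way round below 0.08 rad and contact force between lid and jar between 9 and 17 N and contact force between the fingers and lid above 5 N and linear speed of each of jar, lid below 0.02 m/s and distance of each of mug_a, salt_shaker from where it was at the start of the episode below 0.03 m); the arm keeps its last pose, push and grip.
It fails at once if the lid is pressed on the jar with more than 25 N (contact force between lid and jar above 25 N).
It fails at once if the jar is tipped (angle between jar's own z axis and vertical above 0.5 rad).
It fails at once if the mug or the salt shaker is moved (distance of any of mug_a, salt_shaker from where it was at the start of the episode above 0.03 m).
It also fails if it takes over 56 s, if anything falls off the work surface, if the arm or the gripper's body presses on something with over 40 N, if the wrist force passes 120 N, or if a joint passes its speed limit or range.

## Working session

There is one attempt and no reset: what is moved stays moved. The work goes in short steps, Python scripts to look and compute and a tool call to move; the robot and the scene stay as the last step left them, time stands still between calls to the robot, and variables do not carry over. Pictures are saved under pics/ and viewed, at most 10 in all, crops included, and the job is handed in when it is done.

Besides the shell and the picture viewer there is one more tool, called by a JSON object that holds its "op" and its "data". step_arm: Moves the arm, as the interface text tells. Its arguments: {"type":"object","properties":{"plan":{"type":"array","items":{"type":"array","items":{"type":"array","items":{"type":"number"}}}},"grip":{"type":"number"},"squeeze":{"type":"number"}},"required":["plan"]}

```bash
ls; mkdir -p pics
cat > h.py <<'E'
import numpy as np, cv2
from scipy.spatial.transform import Rotation as Rn
from station import ctrl
def ray(cam,px):
    m=ctrl.camera_model(cam);K=np.array(m["intrinsics"]);R=np.array(m["R"]);t=np.array(m["t"])
    d=cv2.undistortPoints(np.array([[px]],float),K,np.array([m["k1"],0,0,0,0.]))[0,0]
    return -R.T@t, R.T@np.array([d[0],d[1],1.])
def at_z(cam,px,z):
    o,d=ray(cam,px); return o+d*(z-o[2])/d[2]
def tri(p1,p2,c1="scene",c2="top"):
    o1,d1=ray(c1,p1);o2,d2=ray(c2,p2)
    d1/=np.linalg.norm(d1);d2/=np.linalg.norm(d2)
    s=np.linalg.lstsq(np.c_[d1,-d2],o2-o1,rcond=None)[0]
    a,b=o1+s[0]*d1,o2+s[1]*d2
    return (a+b)/2,np.linalg.norm(a-b)
def proj(cam,X):
    m=ctrl.camera_model(cam)
    return cv2.projectPoints(np.array(X,float).reshape(-1,1,3),cv2.Rodrigues(np.array(m["R"]))[0],np.array(m["t"]),np.array(m["intrinsics"]),np.array([m["k1"],0,0,0,0.]))[0][:,0]
E
python3 - <<'E'
from h import *
np.set_printoptions(precision=4,suppress=True)
for c in ["scene","top"]:
    im=ctrl.camera(c);cv2.imwrite(f"pics/{c}0.png",cv2.resize(im[:,:,::-1],(800,600)))
    m=ctrl.camera_model(c);print(c,-np.array(m["R"]).T@np.array(m["t"]),m["intrinsics"],m["k1"])
    for q in ["board","board_right","jar","jar_lever","jar_mouth","lid","mug_a","salt_shaker"]:
        print(q,[(np.round(p["at"],1),round(p["confidence"],2)) for p in ctrl.place_of(q,c)])
print(ctrl.get_obs())
E
```

```text
pics
scene [ 0.0025 -0.3056  1.008 ] [[467.0643   0.     252.4498]
 [  0.     467.0643 201.4487]
 [  0.       0.       1.    ]] -0.10573939179664318
board [(array([258.7, 257.8]), 0.81), (array([324.6, 273.6]), 0.41)]
board_right [(array([323.9, 274. ]), 0.72)]
jar [(array([291.7, 277.6]), 0.92)]
jar_lever [(array([308.9, 250.7]), 0.84)]
jar_mouth [(array([291.6, 256.8]), 0.82)]
lid [(array([223.5, 252.7]), 0.87), (array([353.6, 227.5]), 0.57)]
mug_a [(array([178.7, 202.6]), 0.9)]
salt_shaker [(array([170.9, 219.5]), 0.92)]
top [0.3614 0.2625 1.0054] [[352.0566   0.     251.5488]
 [  0.     352.0566 190.9571]
 [  0.       0.       1.    ]] -0.059922428317523646
board [(array([282.3, 217.7]), 0.91)]
board_right [(array([338.3, 191.9]), 0.73), (array([282.8, 216.5]), 0.71)]
jar [(array([317.9, 214.6]), 0.97)]
jar_lever [(array([324.9, 189.7]), 0.7), (array([194.3, 247.3]), 0.69)]
jar_mouth [(array([323.5, 209. ]), 0.89)]
lid [(array([260.4, 246.2]), 0.76), (array([314.7, 132.5]), 0.59)]
mug_a [(array([180.6, 234. ]), 0.83)]
salt_shaker [(array([195.1, 250.4]), 0.48)]
{'time_s': 0.9, 'qpos': array([ 1.1304,  0.2999,  1.521 , -0.    ,  1.3207, -0.0666]), 'joint_vel': array([-0.0013,  0.0005, -0.0004, -0.0009,  0.0008,  0.002 ]), 'tau': array([ -0.0002, -53.1644, -35.2927,   0.0709,   0.0213,  -0.0001]), 'ee_pos': array([0.2009, 0.512 , 0.2054]), 'eef_rot': array([-3.1416,  0.    ,  2.7678]), 'force': array([-0.8328,  0.7537, -0.4658]), 'moment': array([ 0.0169, -0.0225, -0.0245]), 'grip_force': 0.0, 'grip_width': 0.09392925440564166}
```

View pics/scene0.png

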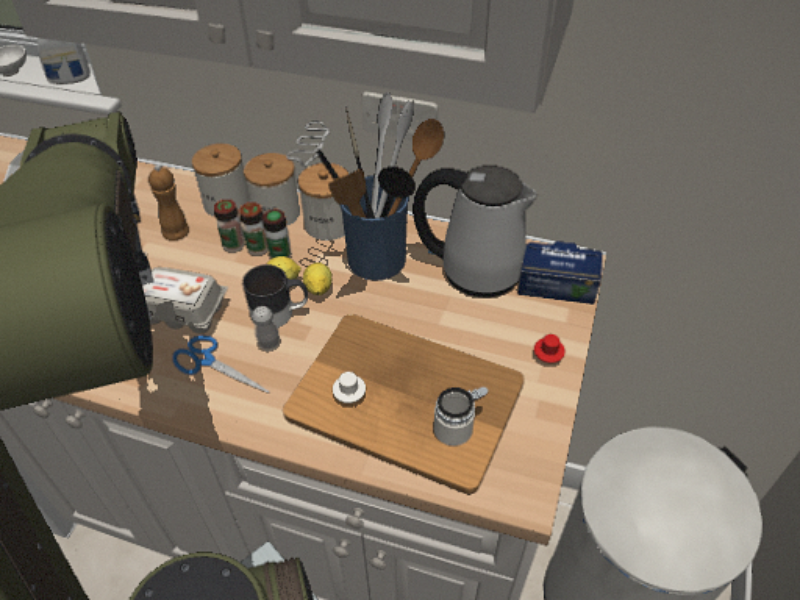

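View pics/top0.png

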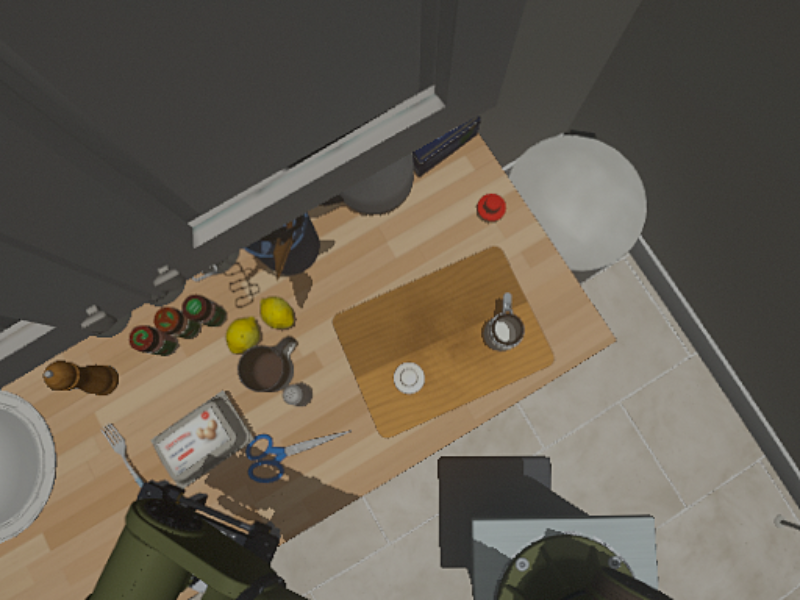

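Run:
```python
from h import *
np.set_printoptions(precision=4,suppress=True)
P={"board":((258.7,257.8),(282.3,217.7)),"board_right":((323.9,274),(338.3,191.9)),"jar":((291.7,277.6),(317.9,214.6)),"lever":((308.9,250.7),(324.9,189.7)),"mouth":((291.6,256.8),(323.5,209)),"lid":((223.5,252.7),(260.4,246.2)),"mug":((178.7,202.6),(180.6,234)),"salt":((170.9,219.5),(195.1,250.4))}
z=dict(board=0,board_right=.022,jar=.022,lever=.08,mouth=.102,lid=.022,mug=0,salt=0)
for k,(a,b) in P.items():
    print(k,*tri(a,b),at_z("scene",a,z[k])[:2],at_z("top",b,z[k])[:2])
```

```text
board [ 0.4638  0.2054 -0.002 ] 0.0024317490519425375 [0.4618 0.205 ] [0.4646 0.2049]
board_right [0.533  0.0469 0.0289] 0.0023924184309203926 [0.5378 0.0489] [0.5331 0.0461]
jar [0.4742 0.1024 0.0098] 0.007761454321840532 [0.4719 0.0956] [0.4696 0.1065]
lever [0.5278 0.0955 0.0835] 0.0024765831809486 [0.5286 0.0976] [0.5295 0.0942]
mouth [0.475  0.104  0.1003] 0.0006320921901100407 [0.4738 0.1034] [0.4751 0.1042]
lid [0.3886 0.2655 0.0287] 0.010824638873353956 [0.3958 0.2665] [0.3842 0.2685]
mug [0.4199 0.4966 0.0047] 0.0029888645502193743 [0.4206 0.5012] [0.4215 0.4969]
salt [0.3695 0.4559 0.0077] 0.01176216347685352 [0.3675 0.4652] [0.3746 0.4542]
```

The scene picture shows the board around (405,400), the white lid at (349,388) and the jar at (455,415) with its lever pointing up and right to (482,392). The red look-alike is off the board at (550,348). In the top view the lid is at (409,378) and the jar at (503,330), with the lever tip at (508,297). Next I'll refine these positions with masks.

Run:
```python
from h import *
np.set_printoptions(precision=4,suppress=True)
def und(c,mask,z):
    ys,xs=np.nonzero(mask); return np.array([at_z(c,p,z)[:2] for p in np.c_[xs,ys]])
for c in ["scene","top"]:
    m=ctrl.masks_of("board",c)[0]
    cs=max(cv2.findContours(m["pixels"].astype(np.uint8),0,1)[0],key=len)[:,0]
    q=np.array([at_z(c,p,.022)[:2] for p in cs])
    r=cv2.minAreaRect((q*1000).astype(np.float32)); print(c,"board",r, m["confidence"])
    for m in ctrl.masks_of("lid",c)[:2]:
        cs=max(cv2.findContours(m["pixels"].astype(np.uint8),0,1)[0],key=len)[:,0]
        q=np.array([at_z(c,p,.04)[:2] for p in cs]); print("lid",m["at"],m["pixels"].sum(),cv2.minEnclosingCircle((q*1000).astype(np.float32)),q.min(0),q.max(0))
    for k in range(2):
        ctrl.camera(c)
        for n,z in [("jar_lever",.08),("jar_mouth",.102),("jar",.022),("lid",.022)]:
            p=ctrl.place_of(n,c); print(n,[(np.round(a["at"],1),at_z(c,a["at"],z)[:2]) for a in p[:2]])
```

```text
scene board ((461.30084228515625, 204.4045867919922), (253.1787567138672, 342.8206787109375), 23.32105827331543) 0.79
lid [355.1, 221.5] 241 ((700.7637939453125, 101.25271606445312), 30.57330894470215) [0.6724 0.0749] [0.7291 0.1228]
lid [225.0, 250.1] 348 ((400.43792724609375, 267.4405517578125), 31.25153160095215) [0.3702 0.2362] [0.4242 0.2972]
jar_lever [(array([312.5, 249.7]), array([0.5371, 0.0937]))]
jar_mouth [(array([290.7, 257.3]), array([0.4713, 0.1038]))]
jar [(array([287.6, 272.3]), array([0.4753, 0.1133]))]
lid [(array([351.5, 227.3]), array([0.7007, 0.0979])), (array([222.2, 255.6]), array([0.3876, 0.2618]))]
jar_lever [(array([310.5, 249.2]), array([0.5347, 0.098 ]))]
jar_mouth [(array([289.8, 257.6]), array([0.4691, 0.1046]))]
jar [(array([289.7, 273.9]), array([0.4759, 0.1065]))]
lid [(array([225.3, 253.3]), array([0.398 , 0.2619])), (array([352.2, 228. ]), array([0.7002, 0.0951]))]
top board ((464.8488464355469, 206.1815643310547), (242.76425170898438, 346.3988037109375), 23.486595153808594) 0.63
lid [263.8, 244.9] 294 ((396.87139892578125, 264.8863220214844), 26.423250198364258) [0.3708 0.2393] [0.4222 0.2911]
lid [314.8, 132.3] 237 ((703.4513549804688, 108.73572540283203), 25.296567916870117) [0.6784 0.0841] [0.7269 0.1332]
jar_lever [(array([323. , 190.9]), array([0.5263, 0.0994]))]
jar_mouth [(array([327.3, 208.3]), array([0.4767, 0.0943]))]
jar [(array([322.5, 213.4]), array([0.4728, 0.0935]))]
lid [(array([312., 132.]), array([0.712 , 0.1129])), (array([259.6, 245.6]), array([0.3858, 0.2707]))]
jar_lever [(array([323.3, 188.6]), array([0.5326, 0.0983]))]
jar_mouth [(array([324.2, 209.9]), array([0.4727, 0.1025]))]
jar [(array([318.9, 215.2]), array([0.4679, 0.1038]))]
lid [(array([314.8, 132.9]), array([0.7091, 0.1048]))]
```

{"op": "step_arm", "data": {"plan": [[[-13.44,-9.39,0,0,0,0],[-13.44,-9.39,0,0,0,0],[-13.44,-9.39,0,0,0,0],[-13.44,-9.39,0,0,0,0],[-13.44,-9.39,0,0,0,0],[-13.44,-9.39,0,0,0,0],[-13.44,-9.39,0,0,0,0],[-13.44,-9.39,0,0,0,0]]], "grip": 1}}

```text
time_s: 2.77
ee_pos: [0.3862, 0.2327, 0.2057]
eef_rot: [3.141, 0.0, 2.768]
force: [-0.2, 0.2, -0.6]
grip_width: 0.0939
grip_force: 0.0
```

{"op": "step_arm", "data": {"plan": [[[-4.29,-2.98,0,0,0,0],[-4.29,-2.98,0,0,0,0],[-4.29,-2.98,0,0,0,0],[-4.29,-2.98,0,0,0,0],[-4.29,-2.98,0.5,0,0,0],[-4.29,-2.98,1.5,0,0,0],[-4.29,-2.98,2.4,0,0,0],[-4.29,-2.98,2.4,0,0,0]]]}}

```text
time_s: 3.43
ee_pos: [0.4705, 0.1037, 0.1292]
eef_rot: [-3.138, -0.006, 2.767]
force: [0.1, -0.0, -0.4]
grip_width: 0.0941
grip_force: 0.0
```

Run:
```python
from h import *
o=ctrl.get_obs();print(o["ee_pos"],o["eef_rot"],o["qpos"])
a=[cv2.resize(ctrl.camera(c)[y:y+150,x:x+200,::-1],(400,300)) for c,x,y in [("scene",200,180),("top",220,140)]]
cv2.imwrite("pics/c1.png",np.hstack(a))
```

```text
[0.47050714 0.10372742 0.12919287] [-3.13812616 -0.00613181  2.76728403] [ 1.40947451e-01  2.34718222e-01  1.79250838e+00  5.59120737e-06
  1.12140988e+00 -1.05555332e+00]
```

View pics/c1.png

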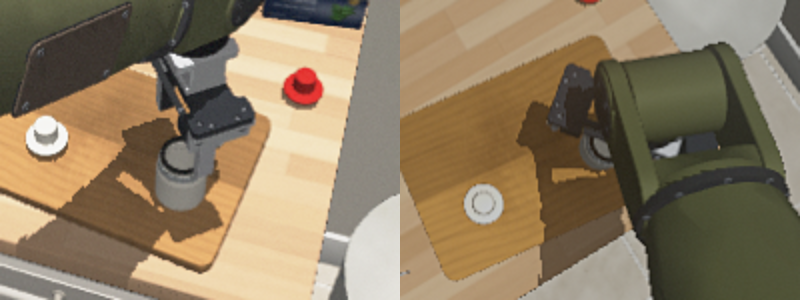

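{"op": "step_arm", "data": {"plan": [[[0,0,0.5,0,0,0],[0,0,1.3,0,0,0],[0,0,2.1,0,0,0],[0,0,2.9,0,0,0],[0,0,3.0,0,0,0],[0,0,3.0,0,0,0]]]}}

```text
time_s: 4.03
ee_pos: [0.4731, 0.1045, 0.0443]
eef_rot: [-3.142, -0.0, 2.768]
force: [0.2, -0.2, 0.3]
grip_width: 0.0941
grip_force: 0.0
```

{"op": "step_arm", "data": {"plan": [[[0,0,0.2,0,0,0],[0,0,0.2,0,0,0],[0,0,0.2,0,0,0],[0,0,0.2,0,0,0],[0,0,0.2,0,0,0],[0,0,0.2,0,0,0],[0,0,0.2,0,0,0],[0,0,0.2,0,0,0]]], "grip": 0, "squeeze": 25}}

```text
time_s: 4.7
ee_pos: [0.4729, 0.1041, 0.0379]
eef_rot: [-3.141, 0.001, 2.768]
force: [-1.3, -2.7, 6.0]
grip_width: 0.0591
grip_force: 25.0
```

Run:
```python
from h import *
np.set_printoptions(precision=4,suppress=True)
a=[cv2.resize(ctrl.camera(c)[y:y+112,x:x+150,::-1],(800,600)) for c,x,y in [("scene",230,200)]]
cv2.imwrite("pics/c2.png",a[0])
o=ctrl.get_obs();print(o)
for c in("scene","top"):
  for n,z in [("jar_lever",.08),("jar_mouth",.102),("jar",.022)]:
    p=ctrl.place_of(n,c); print(c,n,[(np.round(a["at"],1),at_z(c,a["at"],z)[:2],a["confidence"]) for a in p[:2]])
```

```text
{'time_s': 4.75, 'qpos': array([ 0.1413,  0.374 ,  1.8592, -0.0005,  0.908 , -1.0555]), 'joint_vel': array([ 0.0012,  0.0017,  0.002 ,  0.0005, -0.0007, -0.0013]), 'tau': array([  1.1692, -46.7732, -26.5628,   0.6987,  -0.6356,  -0.011 ]), 'ee_pos': array([0.4729, 0.1041, 0.038 ]), 'eef_rot': array([-3.1414,  0.0005,  2.7679]), 'force': array([-2.0814, -1.0553,  7.095 ]), 'moment': array([-0.7011,  0.3958,  0.0167]), 'grip_force': 24.966638116165996, 'grip_width': 0.05865242769627457}
scene jar_lever []
scene jar_mouth [(array([290.6, 257.6]), array([0.4705, 0.1034]), 0.84)]
scene jar [(array([290.6, 274.3]), array([0.4767, 0.1042]), 0.65)]
top jar_lever []
top jar_mouth [(array([326.5, 208.3]), array([0.4768, 0.0964]), 0.48)]
top jar [(array([319.9, 215.7]), array([0.4664, 0.101 ]), 0.73)]
```

View pics/c2.png

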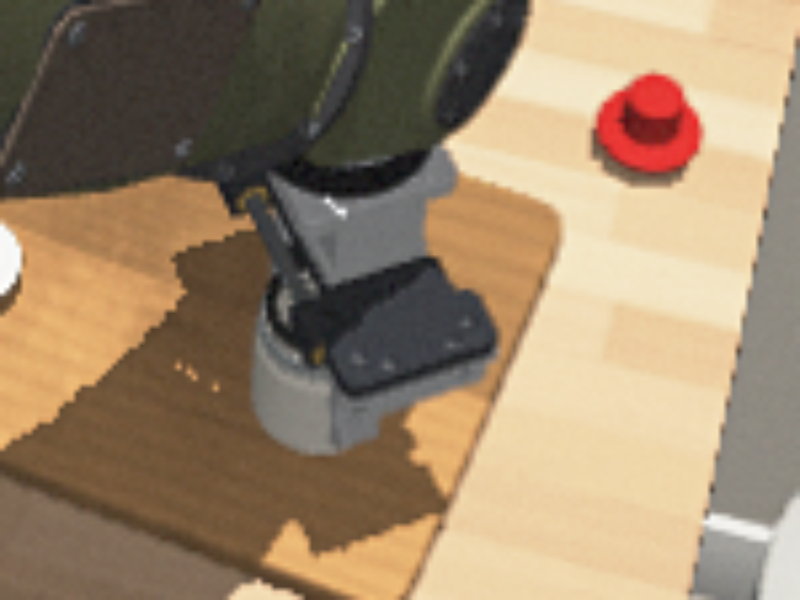

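{"op": "step_arm", "data": {"plan": [[[0,0,-0.05,0,0,0.5],[0,0,-0.05,0,0,1.5],[0,0,-0.05,0,0,2.5],[0,0,-0.05,0,0,3.5],[0,0,-0.05,0,0,4.3],[0,0,-0.05,0,0,5.0],[0,0,-0.05,0,0,5.0]]]}}

```text
time_s: 5.63
ee_pos: [0.4723, 0.1043, 0.0386]
eef_rot: [-3.141, -0.001, 2.241]
force: [-0.2, -0.4, -4.1]
grip_width: 0.0586
grip_force: 24.7
```

{"op": "step_arm", "data": {"plan": [[[0,0,0,0,0,0.5],[0,0,0,0,0,1.5],[0,0,0,0,0,2.5],[0,0,0,0,0,3.5],[0,0,0,0,0,4.5],[0,0,0,0,0,5.2],[0,0,0,0,0,5.2],[0,0,0,0,0,5.2]]]}}

```text
time_s: 6.3
ee_pos: [0.4725, 0.1043, 0.0388]
eef_rot: [-3.141, -0.0, 1.704]
force: [-0.2, -0.3, -4.2]
grip_width: 0.059
grip_force: 24.7
```

Run:
```python
from h import *
np.set_printoptions(precision=4,suppress=True)
for k in range(2):
 for c in("scene","top"):
  ctrl.camera(c)
  for n,z in [("jar_lever",.08),("jar_mouth",.102)]:
    p=ctrl.place_of(n,c); print(c,n,[(np.round(a["at"],1),at_z(c,a["at"],z)[:2],a["confidence"]) for a in p[:2]])
```

```text
scene jar_lever [(array([315.6, 270.2]), array([0.4998, 0.0484]), 0.68)]
scene jar_mouth [(array([289.1, 255.7]), array([0.4717, 0.1095]), 0.76)]
top jar_lever []
top jar_mouth [(array([322.2, 210.6]), array([0.471 , 0.1077]), 0.66)]
scene jar_lever [(array([316.3, 268.3]), array([0.5048, 0.0509]), 0.75)]
scene jar_mouth [(array([293.2, 258.6]), array([0.473 , 0.0973]), 0.69)]
top jar_lever []
top jar_mouth [(array([324., 212.]), array([0.4673, 0.1032]), 0.4)]
```

{"op": "step_arm", "data": {"plan": [[[0,0,0,0,0,0.4],[0,0,0.03,0,0,0.4],[0,0,0.05,0,0,0.4],[0,0,0.05,0,0,0.4]]]}}

```text
time_s: 7.23
ee_pos: [0.4728, 0.1043, 0.038]
eef_rot: [3.141, -0.0, 1.659]
force: [-2.2, 0.1, 4.1]
grip_width: 0.0588
grip_force: 25.0
```

{"op": "step_arm", "data": {"plan": [[[0,0,0,0,0,0],[0,0,0,0,0,0],[0,0,0,0,0,0],[0,0,0,0,0,0],[0,0,0,0,0,0],[0,0,0,0,0,0]]], "grip": 1}}

```text
time_s: 7.73
ee_pos: [0.4727, 0.1043, 0.0374]
eef_rot: [3.142, 0.0, 1.658]
force: [-0.2, -0.1, 0.4]
grip_width: 0.093
grip_force: 0.0
```

{"op": "step_arm", "data": {"plan": [[[0,0,-1,0,0,0],[0,0,-2.2,0,0,0],[0,0,-3.4,0,0,0],[1,-0.4,-3.6,0,0,0],[2.2,-0.9,-3.6,0,0,0],[3.4,-1.3,-3.6,0,0,0],[4.6,-1.7,-3.6,0,0,0],[5.57,-2.05,-3.6,0,0,0]]]}}

```text
time_s: 8.4
ee_pos: [0.3957, 0.2673, 0.1457]
eef_rot: [3.141, -0.0, 1.658]
force: [0.6, 0.4, -1.2]
grip_width: 0.0941
grip_force: 0.0
```

{"op": "step_arm", "data": {"plan": [[[0,0,0,0,0,0],[0,0,0,0,0,0]]]}}

```text
time_s: 8.57
ee_pos: [0.3963, 0.2664, 0.1454]
eef_rot: [3.142, 0.0, 1.661]
force: [0.5, -0.1, -0.2]
grip_width: 0.0938
grip_force: 0.0
```

Run:
```python
from h import *
np.set_printoptions(precision=4,suppress=True)
print(ctrl.get_obs()["ee_pos"])
for k in range(4):
 for c in("scene","top"):
  im=ctrl.camera(c)
  for n,z in [("jar_lever",.08),("jar_mouth",.102),("lid",.022)]:
    p=ctrl.place_of(n,c); print(c,n,[(np.round(a["at"],1),at_z(c,a["at"],z)[:2],a["confidence"]) for a in p[:2]])
a=[cv2.resize(ctrl.camera(c)[y:y+150,x:x+100,::-1],(400,600)) for c,x,y in [("scene",220,200),("top",260,140)]]
cv2.imwrite("pics/c3.png",np.hstack(a))
```

```text
[0.3963 0.2664 0.1454]
scene jar_lever [(array([315.5, 271.4]), array([0.4972, 0.0462]), 0.89)]
scene jar_mouth [(array([291.2, 259.4]), array([0.468 , 0.0988]), 0.79)]
scene lid [(array([352.3, 228.8]), array([0.6984, 0.0932]), 0.84), (array([223.5, 252.1]), array([0.397 , 0.2679]), 0.62)]
top jar_lever [(array([341.3, 202.3]), array([0.4949, 0.0524]), 0.83)]
top jar_mouth [(array([323.3, 209.6]), array([0.4735, 0.1047]), 0.72)]
top lid [(array([310.8, 133.3]), array([0.7081, 0.1165]), 0.71)]
scene jar_lever [(array([314.6, 268.1]), array([0.5023, 0.054 ]), 0.69)]
scene jar_mouth [(array([291.6, 254.9]), array([0.4776, 0.1072]), 0.95)]
scene lid [(array([262.3, 256. ]), array([0.4623, 0.1917]), 0.74), (array([348.9, 226. ]), array([0.6989, 0.1056]), 0.67)]
top jar_lever [(array([341.3, 200.7]), array([0.4992, 0.0522]), 0.9)]
top jar_mouth [(array([326.1, 209.7]), array([0.4731, 0.0976]), 0.97)]
top lid [(array([337.6, 192. ]), array([0.5329, 0.0481]), 0.56), (array([313.5, 131.5]), array([0.7135, 0.1084]), 0.49)]
scene jar_lever [(array([314. , 271.9]), array([0.4936, 0.0477]), 0.62
[... 234 characters left out ...]
]), array([0.5024, 0.0504]), 0.68), (array([320.2, 215.3]), array([0.4613, 0.1097]), 0.6)]
top jar_mouth [(array([326.1, 206.5]), array([0.4814, 0.0972]), 0.82)]
top lid [(array([313.9, 131.1]), array([0.7147, 0.1072]), 0.77)]
scene jar_lever [(array([315.4, 267.7]), array([0.5045, 0.0534]), 0.58)]
scene jar_mouth [(array([293.1, 257.4]), array([0.4752, 0.0998]), 0.73)]
scene lid [(array([223.2, 252.1]), array([0.3964, 0.2684]), 0.8), (array([352.9, 227.8]), array([0.7021, 0.0943]), 0.75)]
top jar_lever [(array([341.6, 200.8]), array([0.4989, 0.0514]), 0.96)]
top jar_mouth [(array([326.3, 210.9]), array([0.47  , 0.0972]), 0.9)]
top lid [(array([311.1, 130.8]), array([0.7158, 0.1153]), 0.81)]
```

View pics/c3.png

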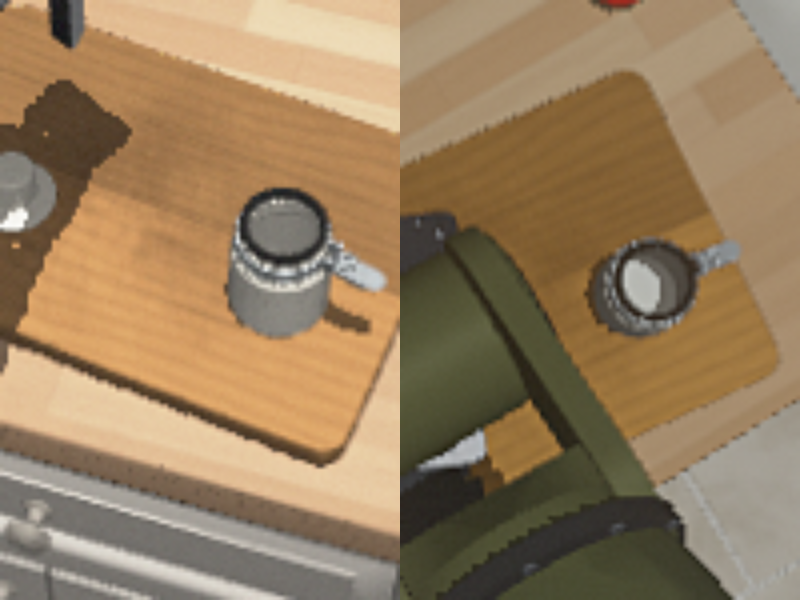

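{"op": "step_arm", "data": {"plan": [[[-1,0.3,0,0,0,-1.1],[-2.2,0.8,0,0,0,-2.2],[-3.4,1.3,0,0,0,-3.3],[-4.6,1.7,0,0,0,-4.4],[-5.68,2.06,0,0,0,-5.5],[-5.68,2.06,0,0,0,-6.6],[-5.68,2.06,0,0,0,-7.8],[-5.68,2.06,0,0,0,-9.0]]]}}

```text
time_s: 10.93
ee_pos: [0.4735, 0.1002, 0.1454]
eef_rot: [-3.142, -0.0, 2.584]
force: [-0.3, 0.4, 0.6]
grip_width: 0.0939
grip_force: 0.0
```

{"op": "step_arm", "data": {"plan": [[[0,0,0.1,0,0,-0.2],[0,0,1,0,0,-0.2],[0,0,2,0,0,-0.2],[0,0,3,0,0,-0.2],[0,0,3.5,0,0,-0.2],[0,0,3.5,0,0,-0.2],[0,0,3.5,0,0,-0.2]]]}}

```text
time_s: 11.52
ee_pos: [0.4731, 0.1011, 0.0403]
eef_rot: [-3.141, -0.001, 2.599]
force: [0.7, -0.6, -0.3]
grip_width: 0.094
grip_force: 0.0
```

{"op": "step_arm", "data": {"plan": [[[0,0,0,0,0,0],[0,0,0,0,0,0],[0,0,0,0,0,0],[0,0,0,0,0,0],[0,0,0,0,0,0],[0,0,0,0,0,0],[0,0,0,0,0,0]]], "grip": 0, "squeeze": 10}}

```text
time_s: 12.1
ee_pos: [0.4738, 0.1013, 0.041]
eef_rot: [3.14, 0.001, 2.6]
force: [1.2, 2.5, 6.5]
grip_width: 0.0613
grip_force: 10.1
```

{"op": "step_arm", "data": {"plan": [[[0,0,0,0,0,0.25],[0,0,0,0,0,0.5],[0,0,0,0,0,0.5],[0,0,0,0,0,0.5]]]}}

```text
time_s: 12.43
ee_pos: [0.4736, 0.1011, 0.041]
eef_rot: [3.141, 0.001, 2.548]
force: [-1.7, 0.7, 7.2]
grip_width: 0.0609
grip_force: 10.2
```

{"op": "step_arm", "data": {"plan": [[[0,0,0,0,0,0],[0,0,0,0,0,0],[0,0,0,0,0,0],[0,0,0,0,0,0],[0,0,0,0,0,0]]], "grip": 1}}

```text
time_s: 12.85
ee_pos: [0.4731, 0.101, 0.0403]
eef_rot: [-3.141, -0.0, 2.548]
force: [-0.4, -0.5, -0.1]
grip_width: 0.0909
grip_force: 0.0
```

{"op": "step_arm", "data": {"plan": [[[0,0,-1.2,0,0,0],[0,0,-2.4,0,0,0],[0.5,0.3,-3.5,0,0,0],[1.5,0.9,-3.5,0,0,0],[2.6,1.5,-3.5,0,0,0],[3.7,2.2,-3.5,0,0,0],[4.8,2.8,-3.5,0,0,0],[5.18,3.13,-3.5,0,0,0]]]}}

```text
time_s: 13.52
ee_pos: [0.3947, 0.2685, 0.1455]
eef_rot: [3.142, -0.0, 2.55]
force: [0.2, -0.3, -0.1]
grip_width: 0.0943
grip_force: 0.0
```

{"op": "step_arm", "data": {"plan": [[[0,0,0,0,0,0],[0,0,0.8,0,0,0],[0,0,1.8,0,0,0],[0,0,2.6,0,0,0],[0,0,3.0,0,0,0],[0,0,3.0,0,0,0]]]}}

```text
time_s: 14.02
ee_pos: [0.396, 0.2642, 0.0529]
eef_rot: [-3.137, -0.002, 2.547]
force: [0.3, -1.5, 0.2]
grip_width: 0.0938
grip_force: 0.0
```

{"op": "step_arm", "data": {"plan": [[[0,0,0.27,0,0,0],[0,0,0.27,0,0,0],[0,0,0.27,0,0,0]]]}}

```text
time_s: 14.27
ee_pos: [0.3973, 0.2656, 0.0479]
eef_rot: [3.141, 0.0, 2.548]
force: [0.6, -0.6, -0.4]
grip_width: 0.094
grip_force: 0.0
```

{"op": "step_arm", "data": {"plan": [[[0,0,0,0,0,0],[0,0,0,0,0,0],[0,0,0,0,0,0],[0,0,0,0,0,0],[0,0,0,0,0,0],[0,0,0,0,0,0],[0,0,0,0,0,0],[0,0,0,0,0,0]]], "grip": 0.25, "squeeze": 5}}

```text
time_s: 14.93
ee_pos: [0.397, 0.2658, 0.0474]
eef_rot: [3.142, 0.0, 2.548]
force: [0.3, -0.4, -0.3]
grip_width: 0.0439
grip_force: 0.0
```

{"op": "step_arm", "data": {"plan": [[[0,0,0.05,0,0,0],[0,0,0.05,0,0,0],[0,0,0.05,0,0,0],[0,0,0.05,0,0,0]]], "grip": 0}}

```text
time_s: 15.27
ee_pos: [0.3969, 0.2657, 0.0457]
eef_rot: [-3.141, -0.0, 2.548]
force: [-0.2, -0.1, -0.3]
grip_width: 0.0301
grip_force: 5.0
```

{"op": "step_arm", "data": {"plan": [[[0,0,0,0,0,0],[0,0,0,0,0,0],[0,0,0,0,0,1],[0,0,0,0,0,2.1],[0,0,0,0,0,3.2],[0,0,0,0,0,4.3],[0,0,0,0,0,5.4],[0,0,0,0,0,6.5]]], "grip": 0.5}}

```text
time_s: 15.93
ee_pos: [0.397, 0.2658, 0.0459]
eef_rot: [3.141, -0.0, 1.862]
force: [0.3, 0.2, -0.1]
grip_width: 0.0467
grip_force: 0.0
```

{"op": "step_arm", "data": {"plan": [[[0,0,0,0,0,1.1],[0,0,0,0,0,2.2],[0,0,0,0,0,3.3],[0,0,0,0,0,4.4],[0,0,0,0,0,5.5],[0,0,0,0,0,6.6],[0,0,0,0,0,7.7],[0,0,0,0,0,8.5]]]}}

```text
time_s: 16.6
ee_pos: [0.397, 0.2658, 0.0459]
eef_rot: [3.142, -0.0, 0.971]
force: [0.0, 0.5, -0.2]
grip_width: 0.047
grip_force: 0.0
```

{"op": "step_arm", "data": {"plan": [[[0,0,0.03,0,0,0],[0,0,0.03,0,0,0],[0,0,0.03,0,0,0],[0,0,0.03,0,0,0],[0,0,0.03,0,0,0],[0,0,0.03,0,0,0]]], "grip": 0, "squeeze": 30}}

```text
time_s: 17.1
ee_pos: [0.3969, 0.2658, 0.0449]
eef_rot: [-3.142, 0.0, 0.978]
force: [0.5, -0.3, -0.7]
grip_width: 0.0294
grip_force: 30.0
```

{"op": "step_arm", "data": {"plan": [[[0,0,-0.8,0,0,0],[0,0,-1.8,0,0,0],[0,0,-2.8,0,0,0],[0,0,-3.6,0,0,0],[-0.5,0.8,-3.8,0,0,0],[-1.1,1.8,-3.8,0,0,0],[-1.7,2.8,-3.8,0,0,0],[-2.3,3.8,-3.8,0,0,0]]]}}

```text
time_s: 17.77
ee_pos: [0.4532, 0.1435, 0.1592]
eef_rot: [3.141, -0.0, 0.979]
force: [0.3, 0.3, -0.6]
grip_width: 0.0295
grip_force: 30.0
```

{"op": "step_arm", "data": {"plan": [[[-0.5,0.8,0,0,0,0],[-0.82,1.38,0,0,0,0],[-0.82,1.38,0,0,0,0],[-0.82,1.38,0,0,0,0],[-0.82,1.38,0,0,0,0]]]}}

```text
time_s: 18.18
ee_pos: [0.4731, 0.1018, 0.1588]
eef_rot: [-3.141, 0.0, 0.978]
force: [-0.1, 0.3, -1.1]
grip_width: 0.0292
grip_force: 30.0
```

Run:
```python
from h import *
o=ctrl.get_obs();print(o["ee_pos"],o["eef_rot"],o["force"],o["grip_width"])
cv2.imwrite("pics/c4.png",cv2.resize(ctrl.camera("scene")[190:302,220:370,::-1],(800,600)))
```

```text
[0.473086   0.10176099 0.15883045] [-3.14123658e+00  1.24883002e-04  9.77737376e-01] [-0.10617596  0.26324215 -1.10651624] 0.029158302008477795
```

View pics/c4.png

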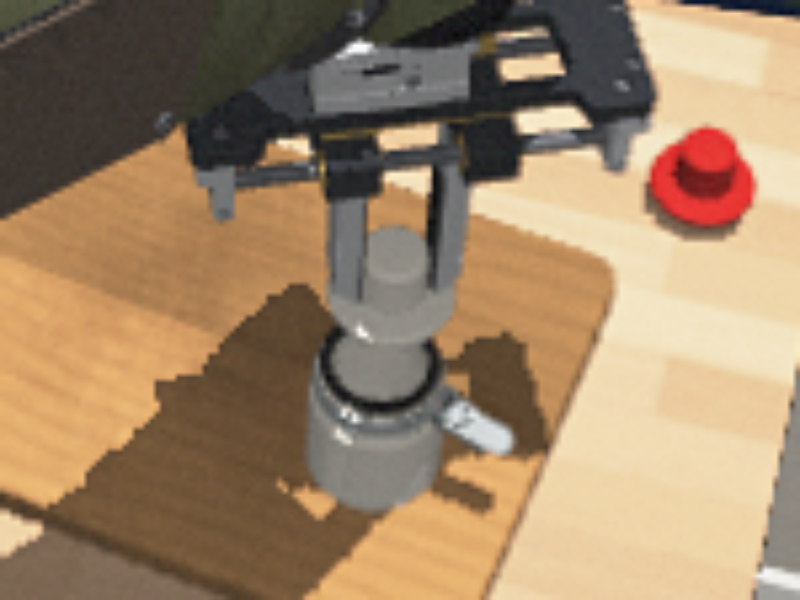

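{"op": "step_arm", "data": {"plan": [[[0,0,0.4,0,0,0],[0,0,0.9,0,0,0],[0,0,1.1,0,0,0],[0,0,1.2,0,0,0],[0,0,1.25,0,0,0],[0,0,1.25,0,0,0]]]}}

```text
time_s: 18.73
ee_pos: [0.4734, 0.1016, 0.1217]
eef_rot: [3.141, -0.0, 0.978]
force: [-0.6, 0.0, -0.3]
grip_width: 0.0293
grip_force: 30.0
```

{"op": "step_arm", "data": {"plan": [[[0,0,0.06,0,0,0],[0,0,0.12,0,0,0],[0,0,0.18,0,0,0],[0,0,0.24,0,0,0],[0,0,0.24,0,0,0]]]}}

```text
time_s: 19.15
ee_pos: [0.4733, 0.1013, 0.1139]
eef_rot: [-3.141, 0.0, 0.977]
force: [-1.2, 1.9, 0.1]
grip_width: 0.0294
grip_force: 30.0
```

{"op": "step_arm", "data": {"plan": [[[0,0,0.03,0,0,0],[0,0,0.06,0,0,0],[0,0,0.06,0,0,0],[0,0,0.06,0,0,0]]], "squeeze": 40}}

```text
time_s: 19.48
ee_pos: [0.4735, 0.1013, 0.1125]
eef_rot: [3.141, -0.0, 0.977]
force: [-1.6, 0.5, 0.8]
grip_width: 0.029
grip_force: 40.0
```

{"op": "step_arm", "data": {"plan": [[[0,0,0.03,0,0,0],[0,0,0.06,0,0,0],[0,0,0.06,0,0,0],[0,0,0.06,0,0,0]]]}}

```text
time_s: 19.82
ee_pos: [0.4736, 0.1013, 0.111]
eef_rot: [3.141, -0.0, 0.977]
force: [-2.3, 1.3, 5.2]
grip_width: 0.0291
grip_force: 40.0
```

{"op": "step_arm", "data": {"plan": [[[0,0,0.03,0,0,0],[0,0,0.06,0,0,0],[0,0,0.08,0,0,0],[0,0,0.08,0,0,0],[0,0,0.08,0,0,0],[0,0,0.08,0,0,0]]]}}

```text
time_s: 20.32
ee_pos: [0.4738, 0.1014, 0.1091]
eef_rot: [3.141, -0.001, 0.977]
force: [-3.4, 1.1, 11.4]
grip_width: 0.0295
grip_force: 40.1
```

Run:
```python
from h import *
np.set_printoptions(precision=4,suppress=True)
F=[]
for i in range(6):
    im=ctrl.camera("scene"); o=ctrl.get_obs();F.append(o["force"])
print(np.array(F),o["ee_pos"],o["time_s"])
cv2.imwrite("pics/c5.png",cv2.resize(im[190:302,220:370,::-1],(800,600)))
for n,z in [("jar_lever",.08)]:
    print([(at_z("scene",a["at"],z)) for a in ctrl.place_of(n,"scene")])
```

```text
[[-3.8519  0.7519 11.0243]
 [-3.9447  1.0805 11.8482]
 [-3.8062  1.4652 11.3142]
 [-3.914   1.3816 11.6942]
 [-4.3777  1.2463 11.9605]
 [-3.0614  1.065  12.2152]] [0.4739 0.1014 0.1091] 20.6167
[array([0.4948, 0.0417, 0.08  ])]
```

View pics/c5.png

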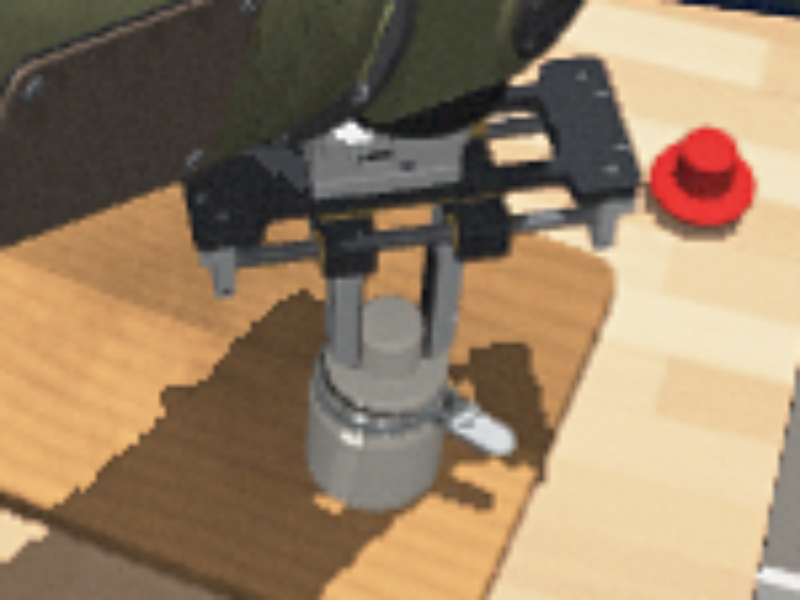

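The lid is seated level in the mouth (crop 390,350), with the lever end at (490,430) pointing at the right-hand edge. The tool force of about 11.7 N plus the lid's weight gives about 12.6 N on the seal. Handing in now.

```bash
python3 -c "
from station import ctrl
print(ctrl.hand_in())"
```

```text
the job is handed in; nothing more can be done
None
```

I handed the job in with the gripper still holding the lid down: the lid is seated in the jar's mouth at about 12.6 N, and the lever points within about 5° of the board's right-hand edge; no verdict came back.

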